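# Load the water bath with the stoppered flasks

## Task

Load the water bath, which has not been filled yet: put the three stoppered conical flasks into its three open holes, each in the hole that fits it (the largest flask in the widest hole, the middle one in the middle, the smallest in the narrowest). Keep the flasks upright and lower each one gently until it stands on the shelf inside; do not drop them. Leave the jar and the beaker where they stand.

Things in the scene. Friction and masses are not known exactly. Their poses are not given: they have to be found in the camera images.
- flask_large: The large stoppered conical flask of amber glass with a black rubber stopper, loose: base 85 mm across, glass 145 mm tall, 157 mm with the stopper; the straight neck is 34 mm across (2 mm more at the lip) and runs from 102 mm above the base to the lip, the cone widens below it. Origin: centre of the base; z up along the neck. It stands on the bench (z = 0) to the robot's right.
- flask_medium: The medium stoppered conical flask of amber glass with a black rubber stopper, loose: base 64 mm across, glass 105 mm tall, 117 mm with the stopper; the straight neck is 26 mm across (2 mm more at the lip) and runs from 74 mm above the base to the lip, the cone widens below it. Origin: centre of the base; z up along the neck. It stands on the bench (z = 0) to the robot's right.
- flask_small: The small stoppered conical flask of amber glass with a black rubber stopper, loose: base 51 mm across, glass 90 mm tall, 102 mm with the stopper; the straight neck is 22 mm across (2 mm more at the lip) and runs from 62 mm above the base to the lip, the cone widens below it. Origin: centre of the base; z up along the neck. It stands on the bench (z = 0) to the robot's right.
- opening_large: The bath's large opening: one ring, 4 mm high in all, black, 130 mm across outside, leaving a round hole 102 mm across for the 85 mm flask. Fixed on the bath's top plate, in any of its four places. Origin: centre of the hole, level with the top plate (180 mm above the bench); z up. The shelf on which a flask stands lies 55 mm below this origin.
- opening_medium: The bath's medium opening: two stepped rings, 8 mm high in all, black, 130 mm across outside, leaving a round hole 80 mm across for the 64 mm flask. Fixed on the bath's top plate, in any of its four places. Origin: centre of the hole, level with the top plate (180 mm above the bench); z up. The shelf on which a flask stands lies 55 mm below this origin.
- opening_small: The bath's small opening: three stepped rings, 12 mm high in all, black, 130 mm across outside, leaving a round hole 66 mm across for the 51 mm flask. Fixed on the bath's top plate, in any of its four places. Origin: centre of the hole, level with the top plate (180 mm above the bench); z up. The shelf on which a flask stands lies 55 mm below this origin.
- opening_closed: The bath's fourth opening, closed by its full set of black stepped discs, 130 mm across, with a knob whose top is 34 mm above the top plate. Fixed, not used. Origin: its centre, level with the top plate.
- bath: Laboratory water bath, empty of water, fixed for the run: a cream tank 320 x 320 mm, 180 mm high, with a steel top plate with four openings, 140 mm apart in a square; a perforated metal shelf inside, 55 mm below the top; a cream control box 165 mm high along its +y side (from 160 to 270 mm from the origin); a thin drain pipe low on its +x side. Origin: centre of the tank's underside, on the bench; x and y along its sides.
- reagent_jar: Bystander: white plastic jar with a white screw cap, 60 mm across, 85 mm tall, standing loose among the flasks. Origin: centre of its underside.
- beaker: Bystander: empty clear glass beaker, 68 mm across the rim, 80 mm tall, standing loose among the flasks. Origin: centre of its underside.
Things that resemble listed ones, but are neither listed nor needed, are in the scene too. Leave any green look-alike of the flask_medium alone. Leave any yellow look-alike of the flask_large alone.

How it is judged:
At the end, for the whole second after the job is handed in: Each of the three flasks stands upright (within 0.1 rad) and at rest in its own opening, within 12 mm of its centre, on the shelf 55 mm below the top plate (within 6 mm) (horizontal distance between flask_large and opening_large below 0.012 m and z of flask_large in the frame of opening_large between -0.061 and -0.049 m and angle between each of flask_large, flask_medium, flask_small's own z axis and vertical below 0.1 rad and linear speed of each of flask_large, flask_medium, flask_small below 0.02 m/s and angular speed of each of flask_large, flask_medium, flask_small below 0.2 rad/s and horizontal distance between flask_medium and opening_medium below 0.012 m and z of flask_medium in the frame of opening_medium between -0.061 and -0.049 m and horizontal distance between flask_small and opening_small below 0.012 m and z of flask_small in the frame of opening_small between -0.061 and -0.049 m); the robot touches nothing.
It fails at once if the jar or the beaker is displaced by more than 30 mm or tipped over (distance of any of reagent_jar, beaker from where it was at the start of the episode above 0.03 m or angle between any of reagent_jar, beaker's own z axis and vertical above 0.5 rad).
It fails at once if a flask is tilted by more than 0.6 rad (angle between any of flask_large, flask_medium, flask_small's own z axis and vertical above 0.6 rad).
It fails at once if a flask is dropped into the bath (moves faster than 0.6 m/s inside an opening) ((horizontal distance between flask_large and opening_large below 0.03 m and z of flask_large in the frame of opening_large below 0 m and linear speed of flask_large above 0.6 m/s) or (horizontal distance between flask_large and opening_medium below 0.03 m and z of flask_large in the frame of opening_medium below 0 m and linear speed of flask_large above 0.6 m/s) or (horizontal distance between flask_large and opening_small below 0.03 m and z of flask_large in the frame of opening_small below 0 m and linear speed of flask_large above 0.6 m/s) or (horizontal distance between flask_medium and opening_large below 0.03 m and z of flask_medium in the frame of opening_large below 0 m and linear speed of flask_medium above 0.6 m/s) or (horizontal distance between flask_medium and opening_medium below 0.03 m and z of flask_medium in the frame of opening_medium below 0 m and linear speed of flask_medium above 0.6 m/s) or (horizontal distance between flask_medium and opening_small below 0.03 m and z of flask_medium in the frame of opening_small below 0 m and linear speed of flask_medium above 0.6 m/s) or (horizontal distance between flask_small and opening_large below 0.03 m and z of flask_small in the frame of opening_large below 0 m and linear speed of flask_small above 0.6 m/s) or (horizontal distance between flask_small and opening_medium below 0.03 m and z of flask_small in the frame of opening_medium below 0 m and linear speed of flask_small above 0.6 m/s) or (horizontal distance between flask_small and opening_small below 0.03 m and z of flask_small in the frame of opening_small below 0 m and linear speed of flask_small above 0.6 m/s)).
It also fails if it takes over 112 s, if anything falls off the work surface, if the arm or the gripper's body presses on something with over 40 N, if the wrist force passes 120 N, or if a joint passes its speed limit or range.

## Robot

A 6-joint arm with a two-finger parallel gripper is mounted at the origin on the work surface. World frame = base frame: x ahead of the robot, y to its left, z up, the work surface at z = 0. Lengths are in m, angles in rad, forces in N, time in s.
With the tool pointing down it reaches from about 0.25 to 0.8 m from the base axis. Payload 3.9 kg.
Tool frame: the origin (TCP) lies between the finger pads; the fingertips stand 8 mm ahead of it and the grasp point (between the pads) lies 11 mm behind it; x points along the fingers, y is the direction in which the jaws open and shut, and the axes are right-handed (so a half turn about x gives the same grasp; the last joint's range is limited). The gripper opens to 85 mm and grips with 20 to 120 N. Pads are 22 mm wide; open, the fingers measure 114 mm over their backs; the gripper's body (76 mm by 85 mm) begins 54 mm behind the grasp point. The pads swing forward as they close: fully open they stand 13 mm farther back than shut.
Start: joints at [1.337, 0.26, -0.138, 1.173, 0, 1.571], TCP at [0.122, 0.511, 0.239] pointing down, gripper open.
Joint ranges: [-2.78, 2.78], [-0.83, 1.72], [-1.28, 1.37], [-1.9, 2.12], [-1.57, 1.48], [-3.14, 3.14]. Speed limits (rad/s): [2.57, 2.57, 3.14, 3.14, 3.14, 3.14].

## Interface

Orientations are given as a 3x3 rotation matrix whose columns are the frame's x, y, z axes.
In Python, from plant import bot gives the robot as it stands.
- The arm moves only by the tool jog_arm, never from a script. Its argument "series" is a list of rows, each a list of 4 numbers: the shift along the tool's x, y, z as a fraction of full scale, then the turn about the tool's x as a fraction of full scale. In form: [[tx, ty, tz, roll], ...]. A call has 1 to 5 rows; each row is the pose to reach, as a shift and turn from the pose measured when the call began, along the tool's axes at that moment; what a row does not reach only later rows make up. Full scale, the value 1, is 10 cm for a shift and 60 degrees for a turn. A row lasts 1/8 s, in which the tool goes at most 62.5 mm and 10.7 degrees, less where a joint would pass 70% of its speed; a pose out of reach is approached as far as the arm can. A call with a number of a shift or a turn outside -1 to 1 is refused whole. A call with a gripper value outside its range is refused whole. "claw" is the closure, from 0 (fully open) to 1 (shut), set as the call begins (left out, the last holds). The fingers move at their own pace and stop on an object; "grip_force" is the grip in N (left out, the last holds). Time passes only in rows, so rows that repeat a pose let the fingers close. It gives the time, the measured TCP pose, the force and the opening at its end, in the units of the state.
- bot.read_state(): the state, without advancing time (a new reading comes with each control period).
- bot.get_image(name): name is "scene" or "side" or "wrist"; returns a dict with "pixels" (384x512x3 uint8, red, green, blue), "fx", "fy", "cx", "cy" (pixels), "rvec" (rotation vector, rad) and "tvec" (3), from world to camera coordinates, as OpenCV has them; the wrist camera has in their place "mount" (4x4, takes a point from camera to tool coordinates, whose origin is the TCP and whose axes are the tool frame's). Camera axes: x right, y down, z forward; pixel columns grow to the right and rows downward; lengths in m; the calibration is good to about 2 mm. A picture is of the moment at which its call begins: read the wrist's pose just before it. There is no depth.
- bot.hand_in(): hands the job in, once; it reports no verdict.
The state is a dict: "t": time; "q": joint angles; "joint_vel": joint speeds; "effort": joint torques, N m; "ee_pos": TCP position; "ee_rot": TCP orientation; "ft_force": force on the tool from outside, world axes, zero at the start; "torque": the same for the moment, N m; "finger_gap": finger opening in m.
Only numpy, scipy, OpenCV 4.12 (cv2) and the standard library are available. Lean on these libraries where they do the work, as an engineer would, in place of code of your own. Each camera call takes 0.05 s, during which the arm holds its last target. There are 200 camera calls.

## Working session

There is one attempt and no reset: what is moved stays moved. The work goes in short steps, Python scripts to look and compute and a tool call to move; the robot and the scene stay as the last step left them, time stands still between calls to the robot, and variables do not carry over. Pictures are saved under pics/ and viewed, about 12 in all and at most 16, crops included, and the job is handed in when it is done.

Besides the shell and the picture viewer there is one more tool, called after "Request:" in YAML: its name, and indented under it one key for each argument. jog_arm: Moves the arm, as the interface text tells. Shift numbers are shares of 10 cm and turn numbers shares of 60 degrees, none past 1 either way. Its arguments: {"type":"object","properties":{"series":{"type":"array"},"claw":{"type":"number"},"grip_force":{"type":"number"}},"required":["series"]}

```bash
mkdir -p pics; ls; cat > h.py <<'E'
import numpy as np, cv2
from plant import bot
def save(name,f,crop=None,s=1):
    im=bot.get_image(name); p=im["pixels"][:,:,::-1]
    if crop: p=p[crop[1]:crop[3],crop[0]:crop[2]]
    if s!=1: p=cv2.resize(p,None,fx=s,fy=s,interpolation=cv2.INTER_CUBIC)
    cv2.imwrite(f,p); return im
def P(im):
    if "mount" in im:
        st=bot.read_state(); M=np.array(im["mount"]); Rt=np.array(st["ee_rot"]);
        R=(Rt@M[:3,:3]); c=Rt@M[:3,3]+np.array(st["ee_pos"]); return R.T,-R.T@c
    return cv2.Rodrigues(np.array(im["rvec"],float))[0],np.array(im["tvec"],float).ravel()
def ray(im,u,v,z):
    R,t=P(im); d=R.T@np.array([(u-im["cx"])/im["fx"],(v-im["cy"])/im["fy"],1]); c=-R.T@t
    return c+d*(z-c[2])/d[2]
def proj(im,X):
    R,t=P(im); p=R@np.array(X,float)+t; return np.array([im["fx"]*p[0]/p[2]+im["cx"],im["fy"]*p[1]/p[2]+im["cy"]])
E
python3 - <<'E'
from h import *
print(bot.read_state())
a=save("scene","pics/1.png"); b=save("side","pics/2.png")
for im in(a,b): R,t=P(im); print(-R.T@t, R[2], im["fx"])
w=save("wrist","pics/w0.png"); print(w["mount"],w["fx"])
m=np.hstack([cv2.imread("pics/1.png"),cv2.imread("pics/2.png")])
E
```

```text
pics
{'t': 0.0, 'q': array([ 1.33702346e+00,  2.60698150e-01, -1.39353598e-01,  1.17272939e+00,
       -1.02357516e-05,  1.57079767e+00]), 'joint_vel': array([-0.00161892,  0.00054546,  0.00084282, -0.00109328, -0.00022304,
        0.00106553]), 'effort': array([-5.73859279e-05, -4.05680466e+01,  2.53920686e+01,  1.89131219e-02,
       -8.48046710e-06, -3.95894304e-06]), 'ee_pos': array([0.12146409, 0.51006818, 0.23846335]), 'ee_rot': array([[-4.49823528e-04,  2.31650261e-01,  9.72799031e-01],
       [-1.93319632e-03,  9.72797110e-01, -2.31650697e-01],
       [-9.99998030e-01, -1.98481344e-03,  1.02384032e-05]]), 'ft_force': array([ 0.21158714, -0.97951239,  0.41546111]), 'torque': array([ 0.03999591, -0.00873753, -0.02091343]), 'finger_gap': 0.08524546217170866}
[1.18239271 0.05760551 1.24610294] [-0.47861482 -0.12296801 -0.86937145] 445.16624637882734
[0.9447603  0.57726013 0.67477268] [-0.37664658 -0.73160351 -0.56823733] 378.44554160414947
[[ 1.30628880e-03 -3.23435261e-01  9.46249399e-01 -1.33792636e-01]
 [ 9.99999138e-01  5.46280073e-04 -1.19376713e-03 -4.47428138e-05]
 [-1.30810806e-04  9.46250143e-01  3.23435696e-01 -8.29750102e-02]
 [ 0.00000000e+00  0.00000000e+00  0.00000000e+00  1.00000000e+00]] 332.8257218202859
```

View pics/1.png

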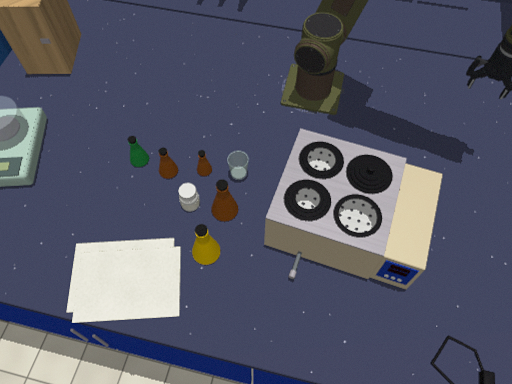

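View pics/2.png

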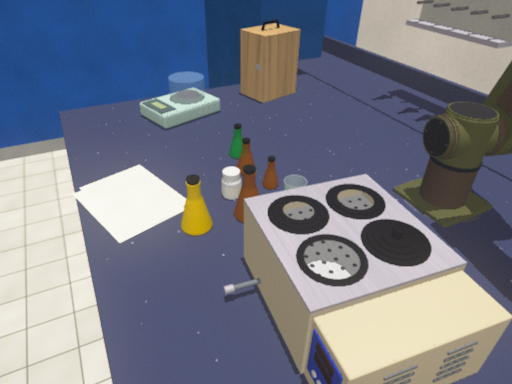

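Scene view: the amber flasks are at about (224,200) large, (167,163) medium and (204,163) small. The look-alikes are green at (137,152) and yellow at (206,245). The jar is at (189,197) and the beaker at (238,165). The largest hole is at (357,215), with the other two at (322,160) and (307,200). I'll confirm these in an enlarged crop.

```bash
python3 - <<'E'
p=__import__('cv2');i=p.imread("pics/1.png")
import numpy as np
a=p.resize(i[125:275,120:260],None,fx=3,fy=3,interpolation=2); b=p.resize(i[125:250,265:415],None,fx=2.5,fy=2.5,interpolation=2)
c=np.zeros((450,795,3),np.uint8);c[:,:420]=a;c[:312,420:]=b
p.imwrite("pics/3.png",c)
E
```

```text
(no output)
```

View pics/3.png

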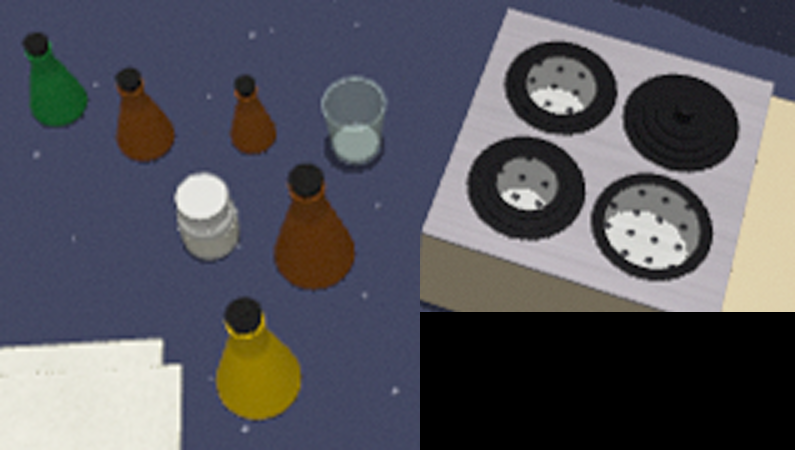

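```bash
cat > m.py <<'E'
from h import *
from scipy.optimize import minimize
def circ(x,y,z,r): a=np.linspace(0,6.283,48); return np.c_[x+r*np.cos(a),y+r*np.sin(a),a*0+z]
SP=dict(L=(.0425,.102,.145,.017),M=(.032,.074,.105,.013),S=(.0255,.062,.09,.011))
S=4
def mask(im,sp,x,y,z0=0):
    rb,zn,zl,rn=sp; m=np.zeros((384*S,512*S),np.uint8)
    for rs in [[(0,rb),(zn,rn)],[(zn,rn),(zl,rn)],[(zl-.006,rn+.001),(zl,rn+.001)]]:
        pts=np.vstack([[proj(im,p) for p in circ(x,y,z0+z,r)] for z,r in rs])
        h=cv2.convexHull(((pts+.5)*S).astype(np.float32)).astype(np.int32); cv2.fillConvexPoly(m,h,1)
    return cv2.resize(m.astype(np.float32),(512,384),interpolation=cv2.INTER_AREA)
def amber(p):
    h=cv2.cvtColor(p,cv2.COLOR_RGB2HSV); return ((h[...,0]<17)&(h[...,1]>150)&(h[...,2]>50)).astype(np.float32)
def fit(im,sp,x0,z0=0,others=()):
    A=amber(im["pixels"]); u,v=proj(im,[x0[0],x0[1],z0+.05]).astype(int)
    W=np.zeros_like(A); W[max(v-45,0):v+45,max(u-26,0):u+26]=1
    def f(q): 
        m=mask(im,sp,*q,z0); return (np.abs(m-A)*W).sum()
    r=minimize(f,x0,method="Nelder-Mead",options=dict(initial_simplex=[x0,np.add(x0,[.012,0]),np.add(x0,[0,.012])],xatol=2e-4,fatol=.3)); return r.x,r.fun,mask(im,sp,*r.x,z0).sum()
E
python3 - <<'E'
from m import *
a=bot.get_image("scene")
for k,uv in dict(L=(225,210),M=(168.5,171),S=(204,170)).items():
    g=ray(a,*uv,.02)[:2]; print(k,g,fit(a,SP[k],g))
for n,u,v,z in [("jar",189,206,0.0),("jartop",187.5,190,.085),("beak",238.5,173,0),("beaktop",237.7,158,.08),("green",139,162,.0),("yellow",206,258,0)]: print(n,ray(a,u,v,z)[:2])
# bath: black discs
p=a["pixels"].astype(int); d=((p.max(2)<45)).astype(np.uint8)
C=dict(L=(357.8,215.8,.004),M=(321.4,159.8,.004),S=(307.4,199.8,.004),X=(369,173,.004))
for k,(u,v,z) in C.items():
    g0=ray(a,u,v,.18)[:2]
    H=p.max(2).astype(np.float32); Hs=np.clip((110-H)/60,0,1)
    def f(q):
        m=np.zeros((384*4,512*4),np.uint8); n=m.copy()
        # outer hull black vs annulus outside not black (.065-.069 gap)
        for arr,r in((m,.065),(n,.0695)):
            pts=np.array([[proj(a,c) for c in circ(*q,.18+zz,r)] for zz in((0,.004) if r<.066 else (0,))]).reshape(-1,2)
            cv2.fillConvexPoly(arr,cv2.convexHull(((pts+.5)*4).astype(np.float32)).astype(np.int32),1)
        i=np.zeros_like(m); pts=np.array([proj(a,c) for c in circ(*q,.184,.054)]); cv2.fillConvexPoly(i,((pts+.5)*4).astype(np.int32),1)
        w=lambda x:cv2.resize(x.astype(np.float32),(512,384),interpolation=cv2.INTER_AREA)
        m,n,i=w(m),w(n),w(i); W=np.clip(n-i,0,1); return (np.abs(m-Hs)*W).sum()
    r=minimize(f,g0,method="Nelder-Mead",options=dict(initial_simplex=[g0,g0+[.008,0],g0+[0,.008]],xatol=2e-4,fatol=.2)); print(k,g0,r.x,r.fun)
E
```

```text
L [ 0.57697458 -0.17800474] (array([ 0.56405489, -0.18442982]), np.float64(320.625), np.float32(743.375))
M [ 0.481348   -0.39600816] (array([ 0.46618012, -0.40580808]), np.float64(79.4375), np.float32(400.6875))
S [ 0.4504096  -0.28404961] (array([ 0.43620072, -0.28999012]), np.float64(332.0625), np.float32(264.6875))
jar [ 0.58011776 -0.29694226]
jartop [ 0.56983146 -0.29382834]
beak [ 0.42303734 -0.17497031]
beaktop [ 0.41798093 -0.17654826]
green [ 0.45900473 -0.51188028]
yellow [ 0.73633559 -0.19418954]
L [0.58936863 0.2034081 ] [0.58752976 0.20112462] 105.42681884765625
M [0.4332259 0.079653 ] [0.43184574 0.0783469 ] 89.16223907470703
S [0.57265779 0.06363994] [0.5710682  0.06253144] 95.73750305175781
X [0.44631937 0.21766266] [0.44762979 0.21654318] 70.921875
```

Request:
jog_arm:
  series:
    - [-1,0,0,0]
    - [-1,0,0,0]
    - [-1,0,0,0]
  claw: 0
  grip_force: 40

```text
t: 0.57
ee_pos: [0.1219, 0.512, 0.3419]
ee_rot: [[0.001, 0.232, 0.973], [0.005, 0.973, -0.232], [-1.0, 0.005, -0.0]]
ft_force: [-1.1, 0.6, 0.0]
finger_gap: 0.0855
```

Request:
jog_arm:
  series:
    - [0,-0.95,0.98,0]
    - [0,-0.95,0.98,0]
    - [0,-0.95,0.98,0]
    - [0,-0.95,0.98,0]

```text
t: 1.08
ee_pos: [0.1954, 0.3964, 0.3407]
ee_rot: [[0.001, 0.233, 0.972], [0.005, 0.972, -0.233], [-1.0, 0.005, -0.001]]
ft_force: [-0.4, 1.5, -0.1]
finger_gap: 0.0855
```

Request:
jog_arm:
  series:
    - [0,-0.95,0.98,0]
    - [0,-0.95,0.98,0]
    - [0,-0.95,0.98,0]
    - [0,-0.95,0.98,0]

```text
t: 1.58
ee_pos: [0.2687, 0.2819, 0.3399]
ee_rot: [[-0.0, 0.234, 0.972], [0.005, 0.972, -0.234], [-1.0, 0.005, -0.001]]
ft_force: [-0.0, -0.2, 0.2]
finger_gap: 0.0854
```

Request:
jog_arm:
  series:
    - [0,-0.95,0.98,0]
    - [0,-0.95,0.98,0]
    - [0,-0.95,0.98,0]
    - [0,-0.95,0.98,0]

```text
t: 2.08
ee_pos: [0.3419, 0.1678, 0.3391]
ee_rot: [[-0.001, 0.233, 0.972], [0.006, 0.972, -0.233], [-1.0, 0.006, -0.002]]
ft_force: [0.3, 0.5, -0.4]
finger_gap: 0.0855
```

Request:
jog_arm:
  series:
    - [0,-0.95,0.98,0]
    - [0,-0.95,0.98,0]
    - [0,-0.95,0.98,0]
    - [0,-0.95,0.98,0]

```text
t: 2.58
ee_pos: [0.4149, 0.054, 0.338]
ee_rot: [[-0.002, 0.232, 0.973], [0.007, 0.973, -0.232], [-1.0, 0.006, -0.004]]
ft_force: [-0.4, -0.0, -0.1]
finger_gap: 0.0855
```

Request:
jog_arm:
  series:
    - [0,-0.95,0.98,0]
    - [0,-0.95,0.98,0]
    - [0,-0.95,0.98,0]
    - [0,-0.95,0.98,0]

```text
t: 3.08
ee_pos: [0.4879, -0.0593, 0.3368]
ee_rot: [[-0.003, 0.231, 0.973], [0.008, 0.973, -0.231], [-1.0, 0.007, -0.005]]
ft_force: [-0.7, 0.3, -0.8]
finger_gap: 0.0855
```

Request:
jog_arm:
  series:
    - [0,-1,1,0]
    - [0,-1,1,0]
    - [0,-1,1,0]
    - [0,-1,1,0]
    - [0,-1,1,0]

```text
t: 3.7
ee_pos: [0.5614, -0.1774, 0.3362]
ee_rot: [[-0.004, 0.228, 0.974], [0.009, 0.974, -0.228], [-1.0, 0.008, -0.006]]
ft_force: [-0.6, 0.6, 0.0]
finger_gap: 0.0855
```

```bash
python3 - <<'E'
from m import *
from m import fit
s=bot.read_state(); print(s["ee_pos"],s["q"])
w=save("wrist","pics/4.png")
print(fit(w,SP["L"],[.564,-.184]) if 0 else proj(w,[.564,-.184,.157]))
for x in [(.564,-.184,.157),(.564,-.184,0)]: print(proj(w,x))
E
```

```text
[ 0.56136453 -0.17739956  0.33619235] [-0.31008002  0.36288477  0.26093919  1.4750142   0.00753096 -0.07960431]
[252.49582832 170.03628867]
[252.49582832 170.03628867]
[253.90150312 140.70000784]
```

View pics/4.png

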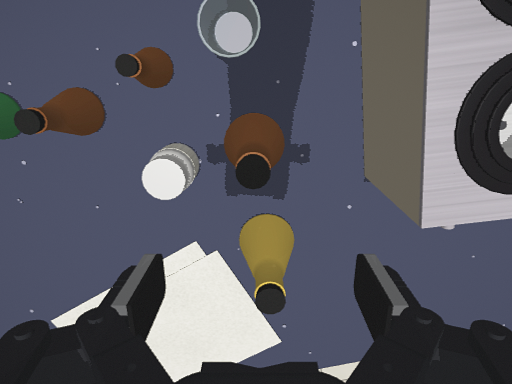

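The wrist view shows the large flask's stopper at (253,171), against a predicted (252.5,170), so the estimate is good. I'll descend around the neck.

Request:
jog_arm:
  series:
    - [0.5,-0.07,0.05,0]
    - [1,-0.07,0.05,0]
    - [1,-0.07,0.05,0]
    - [1,-0.07,0.05,0]

```text
t: 4.25
ee_pos: [0.5652, -0.1843, 0.2387]
ee_rot: [[-0.0, 0.228, 0.974], [0.008, 0.974, -0.228], [-1.0, 0.008, -0.002]]
ft_force: [-0.5, -0.5, 1.1]
finger_gap: 0.0857
```

Request:
jog_arm:
  series:
    - [0.3,0,0,0]
    - [0.6,0,0,0]
    - [0.9,0,0,0]
    - [0.9,0,0,0]
    - [0.9,0,0,0]

```text
t: 4.88
ee_pos: [0.5673, -0.1841, 0.1516]
ee_rot: [[0.004, 0.227, 0.974], [0.006, 0.974, -0.227], [-1.0, 0.007, 0.003]]
ft_force: [-0.1, -0.6, -0.2]
finger_gap: 0.0852
```

```bash
python3 - <<'E'
from m import *
s=bot.read_state(); R=s["ee_rot"]; print(s["ee_pos"],s["ft_force"])
g=s["ee_pos"]-R[:,0]*.011; d=np.array([.564,-.184,.128])-g; print("tool delta",R.T@d)
w=save("wrist","pics/5.png")
E
```

```text
[ 0.56726018 -0.18410538  0.15162241] [-0.10127882 -0.61612391 -0.19694889]
tool delta [ 0.03460827 -0.00080892 -0.00326396]
```

View pics/5.png

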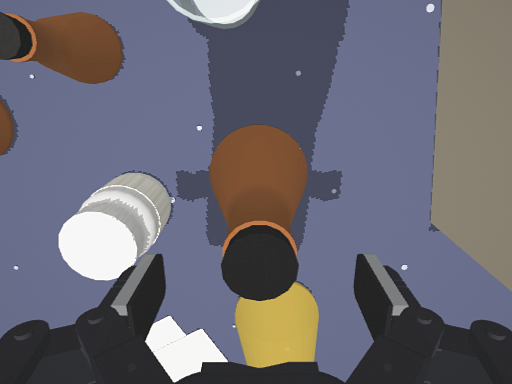

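The large stopper, at (259,263), is centred between the pads at columns 140 and 380. I'll lower the last bit and grip.

Request:
jog_arm:
  series:
    - [0.2,-0.01,-0.03,0]
    - [0.35,-0.01,-0.03,0]
    - [0.35,-0.01,-0.03,0]
    - [0.35,-0.01,-0.03,0]

```text
t: 5.42
ee_pos: [0.5648, -0.1843, 0.1172]
ee_rot: [[0.005, 0.227, 0.974], [0.006, 0.974, -0.227], [-1.0, 0.007, 0.004]]
ft_force: [0.3, -0.9, 0.0]
finger_gap: 0.0858
```

Request:
jog_arm:
  series:
    - [0,0,0,0]
    - [0,0,0,0]
    - [0,0,0,0]
    - [0,0,0,0]
    - [0,0,0,0]
  claw: 1
  grip_force: 50

```text
t: 6.05
ee_pos: [0.565, -0.1843, 0.1176]
ee_rot: [[0.006, 0.227, 0.974], [0.006, 0.974, -0.227], [-1.0, 0.007, 0.004]]
ft_force: [0.4, 1.0, 3.7]
finger_gap: 0.0331
```

Request:
jog_arm:
  series:
    - [0,0,0,0]
    - [0,0,0,0]
    - [0,0,0,0]
    - [0,0,0,0]
    - [0,0,0,0]

```text
t: 6.68
ee_pos: [0.565, -0.1842, 0.1176]
ee_rot: [[0.006, 0.227, 0.974], [0.006, 0.974, -0.227], [-1.0, 0.007, 0.004]]
ft_force: [-0.5, 0.6, 2.1]
finger_gap: 0.0334
```

Request:
jog_arm:
  series:
    - [-0.2,0,0,0]
    - [-0.5,0,0,0]
    - [-0.8,0,0,0]
    - [-0.9,0,0,0]
    - [-0.9,0,0,0]

```text
t: 7.3
ee_pos: [0.5644, -0.1849, 0.207]
ee_rot: [[0.006, 0.227, 0.974], [0.006, 0.974, -0.227], [-1.0, 0.007, 0.004]]
ft_force: [1.2, -0.1, -4.4]
finger_gap: 0.0332
```

Request:
jog_arm:
  series:
    - [-0.4,0,0,0]
    - [-0.8,0,0,0]
    - [-0.9,0,0,0]
    - [-0.9,0,0,0]

```text
t: 7.8
ee_pos: [0.5636, -0.1854, 0.2957]
ee_rot: [[0.004, 0.227, 0.974], [0.007, 0.974, -0.227], [-1.0, 0.007, 0.003]]
ft_force: [-0.1, -0.0, -4.5]
finger_gap: 0.0329
```

Request:
jog_arm:
  series:
    - [-0.3,0,0,0]
    - [-0.6,0,0,0]
    - [-0.6,0,0,0]
    - [-0.6,0,0,0]

```text
t: 8.3
ee_pos: [0.5627, -0.1855, 0.353]
ee_rot: [[0.001, 0.227, 0.974], [0.008, 0.974, -0.227], [-1.0, 0.008, -0.001]]
ft_force: [0.3, 0.4, -4.2]
finger_gap: 0.033
```

```bash
python3 - <<'E'
from m import *
s=bot.read_state(); print(s["ee_pos"],s["ft_force"],s["finger_gap"],s["ee_rot"][:,0])
w=save("wrist","pics/5b.png"); a=save("scene","pics/6.png")
import numpy as np
cv2.imwrite("pics/6.png",np.hstack([cv2.resize(cv2.imread("pics/5b.png"),(400,300)),cv2.resize(cv2.imread("pics/6.png"),(400,300))]))
E
```

```text
[ 0.56272332 -0.1855203   0.35300648] [ 0.25443115  0.41980674 -4.1816296 ] 0.033020383136418086 [ 5.04972664e-04  7.74401338e-03 -9.99969887e-01]
```

View pics/6.png

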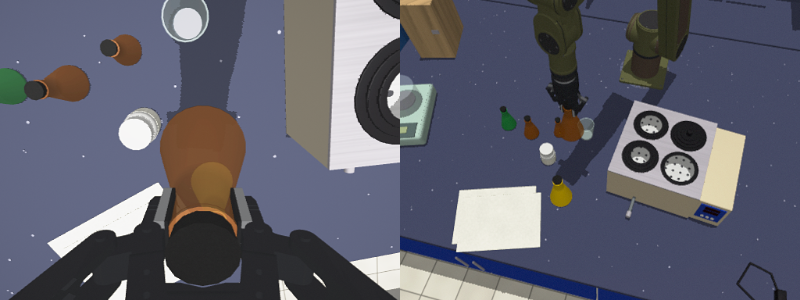

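The flask is held upright (wrist load −4.3 N, gap 33 mm). I'll carry it to the large hole.

Request:
jog_arm:
  series:
    - [0,0.4,-0.08,0]
    - [0,0.8,-0.14,0]
    - [0,0.95,-0.16,0]
    - [0,0.95,-0.16,0]

```text
t: 8.9
ee_pos: [0.5683, -0.0887, 0.3531]
ee_rot: [[-0.001, 0.226, 0.974], [0.007, 0.974, -0.226], [-1.0, 0.007, -0.003]]
ft_force: [0.1, -0.4, -3.5]
finger_gap: 0.0332
```

Request:
jog_arm:
  series:
    - [0,0.4,-0.08,0]
    - [0,0.8,-0.14,0]
    - [0,0.95,-0.16,0]
    - [0,0.95,-0.16,0]

```text
t: 9.4
ee_pos: [0.5743, 0.0071, 0.3534]
ee_rot: [[-0.002, 0.225, 0.974], [0.006, 0.974, -0.225], [-1.0, 0.006, -0.003]]
ft_force: [0.2, -0.1, -3.9]
finger_gap: 0.0332
```

Request:
jog_arm:
  series:
    - [0,0.4,-0.08,0]
    - [0,0.8,-0.14,0]
    - [0,0.95,-0.16,0]
    - [0,0.95,-0.16,0]

```text
t: 9.9
ee_pos: [0.5803, 0.1025, 0.3538]
ee_rot: [[-0.002, 0.225, 0.974], [0.005, 0.974, -0.225], [-1.0, 0.004, -0.003]]
ft_force: [-0.4, -1.0, -3.7]
finger_gap: 0.0331
```

Request:
jog_arm:
  series:
    - [0,0.4,-0.08,0]
    - [0,0.8,-0.14,0]
    - [0,0.95,-0.16,0]
    - [0,0.95,-0.16,0]
    - [0,0.95,-0.16,0]

```text
t: 10.52
ee_pos: [0.5862, 0.1969, 0.3543]
ee_rot: [[-0.002, 0.227, 0.974], [0.004, 0.974, -0.227], [-1.0, 0.003, -0.003]]
ft_force: [-0.2, -0.4, -3.7]
finger_gap: 0.0332
```

```bash
cat > near.py <<'E'
from m import *
import sys
k=sys.argv[1]; off=float(sys.argv[2]); n=sys.argv[3]
H=dict(L=(.5875,.2011),M=(.4318,.0783),S=(.5711,.0625))[k]
s=bot.read_state(); R=s["ee_rot"]; print(s["ee_pos"],s["ft_force"],s["finger_gap"],R[:,0])
b=s["ee_pos"]+R[:,0]*off
print("base at",b,"tool delta to hole xy",R.T@(np.array([*H,b[2]])-b))
out=[]
for c in("side","scene"):
    a=bot.get_image(c); p=a["pixels"][:,:,::-1].copy(); u,v=proj(a,[*H,.19]).astype(int)
    for q in circ(*H,.18,.065): cv2.circle(p,tuple(proj(a,q).round().astype(int)),0,(255,255,0),-1)
    for q in circ(b[0],b[1],b[2],SP[k][0]): cv2.circle(p,tuple(proj(a,q).round().astype(int)),0,(0,255,0),-1)
    u=np.clip(u,60,451);v=np.clip(v,75,308); out.append(cv2.resize(p[v-75:v+75,u-60:u+60],None,fx=3.2,fy=3.2,interpolation=cv2.INTER_CUBIC))
cv2.imwrite(n,np.hstack(out))
E
python3 near.py L .1176 pics/7.png
```

```text
[0.58619815 0.19687749 0.35434922] [-0.18511109 -0.36131103 -3.70815442] 0.03316072957675312 [-0.00201233  0.00379643 -0.99999077]
base at [0.5859615  0.19732395 0.23675031] tool delta to hole xy [1.12395648e-05 4.02648083e-03 6.42563560e-04]
```

View pics/7.png

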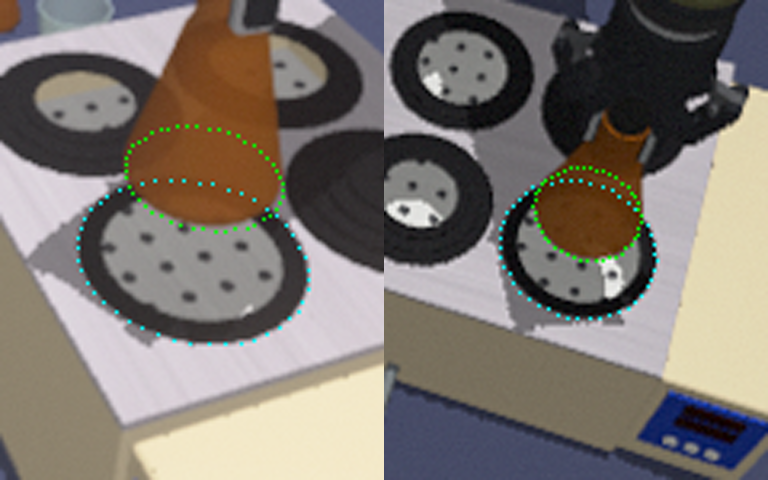

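The overlays fit: the green base ring sits on the flask base and the cyan ring follows the opening's rim. I'll shift 4 mm and lower.

Request:
jog_arm:
  series:
    - [0,0.04,0.01,0]
    - [0,0.04,0.01,0]
    - [0.1,0.04,0.01,0]
    - [0.25,0.04,0.01,0]
    - [0.25,0.04,0.01,0]

```text
t: 11.25
ee_pos: [0.587, 0.2006, 0.3276]
ee_rot: [[-0.005, 0.227, 0.974], [0.003, 0.974, -0.227], [-1.0, 0.002, -0.006]]
ft_force: [-0.0, 1.4, -4.2]
finger_gap: 0.0334
```

```bash
python3 near.py L .1176 pics/8.png
```

```text
[0.58696576 0.20058435 0.32757659] [-0.02509966  1.38600036 -4.21784207] 0.03343930404197419 [-0.00538952  0.00317634 -0.99998043]
base at [0.58633195 0.20095789 0.2099789 ] tool delta to hole xy [-5.84382171e-06  4.03177266e-04  1.10541684e-03]
```

Request:
jog_arm:
  series:
    - [0.15,0,0.02,0]
    - [0.3,0,0.02,0]
    - [0.45,0,0.02,0]
    - [0.6,0,0.02,0]
    - [0.7,0,0.02,0]

```text
t: 11.98
ee_pos: [0.5892, 0.2006, 0.2579]
ee_rot: [[-0.004, 0.227, 0.974], [0.004, 0.974, -0.227], [-1.0, 0.003, -0.004]]
ft_force: [-0.1, -0.6, -4.9]
finger_gap: 0.0331
```

Request:
jog_arm:
  series:
    - [0.03,0,0,0]
    - [0.06,0,0,0]
    - [0.08,0,0,0]
    - [0.1,0,0,0]
    - [0.1,0,0,0]

```text
t: 12.6
ee_pos: [0.5892, 0.2006, 0.248]
ee_rot: [[-0.004, 0.227, 0.974], [0.004, 0.974, -0.227], [-1.0, 0.003, -0.004]]
ft_force: [0.3, 0.0, -3.9]
finger_gap: 0.0332
```

Request:
jog_arm:
  series:
    - [0.02,0,-0.01,0]
    - [0.04,0,-0.01,0]
    - [0.05,0,-0.01,0]
    - [0.055,0,-0.01,0]
    - [0.055,0,-0.01,0]

```text
t: 13.22
ee_pos: [0.5882, 0.2008, 0.2426]
ee_rot: [[-0.003, 0.227, 0.974], [0.004, 0.974, -0.227], [-1.0, 0.003, -0.004]]
ft_force: [0.4, 0.7, -3.9]
finger_gap: 0.0332
```

Request:
jog_arm:
  series:
    - [0.01,0,0,0]
    - [0.02,0,0,0]
    - [0.03,0,0,0]
    - [0.03,0,0,0]
    - [0.03,0,0,0]

```text
t: 13.85
ee_pos: [0.5883, 0.2009, 0.2425]
ee_rot: [[-0.0, 0.227, 0.974], [0.005, 0.974, -0.227], [-1.0, 0.004, -0.001]]
ft_force: [-3.6, -0.5, 9.9]
finger_gap: 0.0328
```

Contact (+10 N). I'll release and rise.

Request:
jog_arm:
  series:
    - [0,0,0,0]
    - [0,0,0,0]
    - [0,0,0,0]
    - [0,0,0,0]
    - [0,0,0,0]
  claw: 0

```text
t: 14.48
ee_pos: [0.5883, 0.2009, 0.2422]
ee_rot: [[-0.001, 0.227, 0.974], [0.005, 0.974, -0.227], [-1.0, 0.004, -0.002]]
ft_force: [0.3, 0.3, -0.5]
finger_gap: 0.0853
```

Request:
jog_arm:
  series:
    - [-0.2,0,0,0]
    - [-0.5,0,0,0]
    - [-1,0,0,0]
    - [-1,0,0,0]

```text
t: 14.98
ee_pos: [0.5902, 0.2011, 0.3467]
ee_rot: [[0.007, 0.227, 0.974], [0.007, 0.974, -0.227], [-1.0, 0.009, 0.005]]
ft_force: [0.3, 0.2, 0.0]
finger_gap: 0.0855
```

```bash
python3 - <<'E'
from m import *
s=bot.read_state(); print(s["ee_pos"],s["q"],s["ee_rot"][:,0])
a=bot.get_image("scene"); b=bot.get_image("side")
cv2.imwrite("pics/8.png",np.hstack([cv2.resize(a["pixels"][130:280,270:420,::-1],(400,400)),cv2.resize(b["pixels"][150:300,250:400,::-1],(400,400))]))
H=[.5875,.2011]
for n,im in(("scene",a),("side",b)): print(n,fit(im,SP["L"],H,.125))
for k,x in dict(M=(.466,-.406),S=(.436,-.290)).items():
  for n,im in(("scene",a),("side",b)): print(k,n,fit(im,SP[k],x))
E
```

```text
[0.59023511 0.2010542  0.34673368] [0.32600668 0.42023969 0.37726017 1.51861301 0.00459093 0.55470537] [ 0.00724851  0.00729666 -0.99994711]
scene (array([0.57999144, 0.20260723]), np.float64(326.875), np.float32(990.75))
side (array([0.56105028, 0.16526414]), np.float64(566.8125), np.float32(2277.1875))
M scene (array([ 0.46585269, -0.40555487]), np.float64(78.75), np.float32(400.375))
M side (array([ 0.4653828 , -0.41206416]), np.float64(305.5625), np.float32(421.6875))
S scene (array([ 0.43654655, -0.28943095]), np.float64(75.9375), np.float32(265.4375))
S side (array([ 0.43620462, -0.2935766 ]), np.float64(260.5), np.float32(324.25))
```

View pics/8.png

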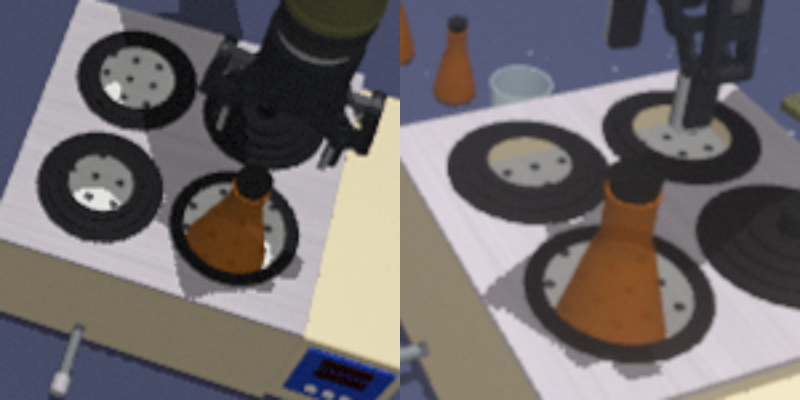

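The large flask stands upright in the large opening in both views. Next is the small flask, which fits at (0.436, −0.290).

Request:
jog_arm:
  series:
    - [0,-0.99,-0.08,0]
    - [0,-0.99,-0.08,0]
    - [0,-0.99,-0.08,0]

```text
t: 15.45
ee_pos: [0.5569, 0.1038, 0.3408]
ee_rot: [[-0.003, 0.23, 0.973], [0.004, 0.973, -0.23], [-1.0, 0.003, -0.003]]
ft_force: [-0.2, 1.1, -0.2]
finger_gap: 0.0853
```

Request:
jog_arm:
  series:
    - [0,-0.99,-0.08,0]
    - [0,-0.99,-0.08,0]
    - [0,-0.99,-0.08,0]

```text
t: 15.82
ee_pos: [0.5256, 0.0081, 0.3396]
ee_rot: [[-0.004, 0.233, 0.973], [0.004, 0.973, -0.233], [-1.0, 0.003, -0.005]]
ft_force: [0.1, 0.3, -0.7]
finger_gap: 0.0855
```

Request:
jog_arm:
  series:
    - [0,-0.99,-0.08,0]
    - [0,-0.99,-0.08,0]
    - [0,-0.99,-0.08,0]

```text
t: 16.2
ee_pos: [0.4947, -0.0869, 0.3386]
ee_rot: [[-0.005, 0.235, 0.972], [0.005, 0.972, -0.235], [-1.0, 0.004, -0.006]]
ft_force: [0.9, 0.9, 0.6]
finger_gap: 0.0855
```

Request:
jog_arm:
  series:
    - [0,-0.99,-0.08,0]
    - [0,-0.99,-0.08,0]
    - [0,-0.99,-0.08,0]

```text
t: 16.58
ee_pos: [0.4643, -0.1814, 0.3375]
ee_rot: [[-0.006, 0.236, 0.972], [0.006, 0.972, -0.236], [-1.0, 0.004, -0.007]]
ft_force: [0.6, 0.4, -0.1]
finger_gap: 0.0851
```

Request:
jog_arm:
  series:
    - [0.9,-0.99,-0.08,0]
    - [0.9,-0.99,-0.08,0]
    - [0.9,-0.99,-0.08,0]
    - [0.9,-0.99,-0.08,0]

```text
t: 17.08
ee_pos: [0.4335, -0.2739, 0.2468]
ee_rot: [[-0.006, 0.235, 0.972], [0.008, 0.972, -0.235], [-1.0, 0.006, -0.008]]
ft_force: [0.1, 0.2, -0.6]
finger_gap: 0.0855
```

```bash
cat > g.py <<'E'
from m import *
import sys
x=[float(v) for v in sys.argv[1:4]]; top=float(sys.argv[4])
s=bot.read_state(); R=s["ee_rot"]; print(s["ee_pos"],s["q"],R[:,0])
g=s["ee_pos"]-R[:,0]*.011; print("tool delta",R.T@(np.array(x)-g))
if len(sys.argv)>5:
    w=save("wrist",sys.argv[5]); print(proj(w,[x[0],x[1],top]),proj(w,[x[0],x[1],0]))
E
python3 g.py .4362 -.2900 .090 .102 pics/9.png
```

```text
[ 0.43349751 -0.27388141  0.24681163] [-0.56542013  0.24285491 -0.14190175  1.19532809  0.00320017 -0.32799383] [-0.0061281   0.00767848 -0.99995174]
tool delta [ 0.16766373 -0.01597452  0.00763469]
[241.70211976 182.2924016 ] [245.70603131 156.19293826]
```

View pics/9.png

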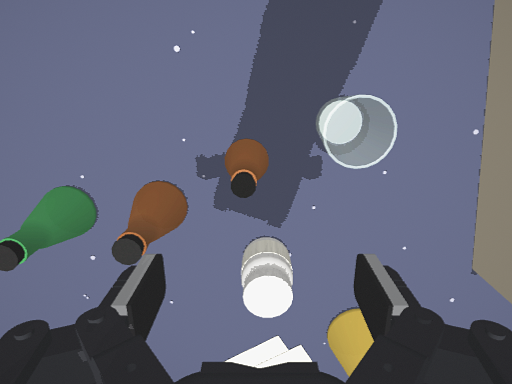

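The small stopper is at (243,184), predicted (242,182). I'll descend.

Request:
jog_arm:
  series:
    - [0.1,-0.15,0.08,0]
    - [0.5,-0.15,0.08,0]
    - [0.9,-0.15,0.08,0]
    - [1,-0.15,0.08,0]
    - [1,-0.15,0.08,0]

```text
t: 17.75
ee_pos: [0.4384, -0.2898, 0.1479]
ee_rot: [[-0.004, 0.234, 0.972], [0.006, 0.972, -0.234], [-1.0, 0.005, -0.006]]
ft_force: [-0.1, -0.5, 0.9]
finger_gap: 0.0853
```

```bash
python3 g.py .4362 -.2900 .090 .102
```

```text
[ 0.43844323 -0.28979141  0.14793715] [-0.58580139  0.32208537 -0.29827817  0.95770669  0.00296624 -0.34967767] [-0.00442111  0.00649313 -0.99996915]
tool delta [ 0.06894392 -0.00103344 -0.00179511]
```

Request:
jog_arm:
  series:
    - [0.3,-0.01,-0.02,0]
    - [0.6,-0.01,-0.02,0]
    - [0.68,-0.01,-0.02,0]
    - [0.68,-0.01,-0.02,0]

```text
t: 18.25
ee_pos: [0.4369, -0.2904, 0.081]
ee_rot: [[-0.003, 0.234, 0.972], [0.006, 0.972, -0.234], [-1.0, 0.005, -0.004]]
ft_force: [0.1, 0.6, 0.8]
finger_gap: 0.0851
```

Request:
jog_arm:
  series:
    - [0,0,0,0]
    - [0,0,0,0]
    - [0,0,0,0]
    - [0,0,0,0]
    - [0,0,0,0]
  claw: 1
  grip_force: 40

```text
t: 18.88
ee_pos: [0.4373, -0.2902, 0.0815]
ee_rot: [[-0.002, 0.234, 0.972], [0.006, 0.972, -0.234], [-1.0, 0.005, -0.003]]
ft_force: [-0.2, 1.5, 5.5]
finger_gap: 0.0212
```

Request:
jog_arm:
  series:
    - [0,0,0,0]
    - [0,0,0,0]
    - [0,0,0,0]
    - [0,0,0,0]

```text
t: 19.38
ee_pos: [0.4372, -0.2902, 0.0815]
ee_rot: [[-0.002, 0.234, 0.972], [0.006, 0.972, -0.234], [-1.0, 0.005, -0.003]]
ft_force: [0.4, 0.9, 1.8]
finger_gap: 0.0212
```

Request:
jog_arm:
  series:
    - [-0.2,0,0,0]
    - [-0.5,0,0,0]
    - [-0.9,0,0,0]
    - [-1,0,0,0]
    - [-1,0,0,0]

```text
t: 20.0
ee_pos: [0.4375, -0.291, 0.1812]
ee_rot: [[-0.002, 0.234, 0.972], [0.006, 0.972, -0.234], [-1.0, 0.005, -0.003]]
ft_force: [-0.2, -0.9, -1.6]
finger_gap: 0.0211
```

Request:
jog_arm:
  series:
    - [-0.4,0,0,0]
    - [-0.8,0,0,0]
    - [-1,0,0,0]
    - [-1,0,0,0]

```text
t: 20.5
ee_pos: [0.4379, -0.2918, 0.2808]
ee_rot: [[-0.002, 0.234, 0.972], [0.005, 0.972, -0.234], [-1.0, 0.005, -0.003]]
ft_force: [-0.1, 0.0, -1.7]
finger_gap: 0.0212
```

Request:
jog_arm:
  series:
    - [-0.4,0.4,0.05,0]
    - [-0.5,0.8,0.1,0]
    - [-0.5,0.94,0.12,0]
    - [-0.5,0.94,0.12,0]

```text
t: 21.0
ee_pos: [0.4711, -0.2028, 0.329]
ee_rot: [[-0.005, 0.232, 0.973], [0.006, 0.973, -0.232], [-1.0, 0.005, -0.007]]
ft_force: [0.2, -0.3, -0.4]
finger_gap: 0.0211
```

Request:
jog_arm:
  series:
    - [0,0.4,0.05,0]
    - [0,0.8,0.1,0]
    - [0,0.94,0.12,0]
    - [0,0.94,0.12,0]

```text
t: 21.5
ee_pos: [0.5042, -0.1146, 0.3283]
ee_rot: [[-0.008, 0.232, 0.973], [0.005, 0.973, -0.232], [-1.0, 0.003, -0.009]]
ft_force: [-0.1, -0.3, -2.0]
finger_gap: 0.021
```

Request:
jog_arm:
  series:
    - [0,0.4,0.05,0]
    - [0,0.8,0.1,0]
    - [0,0.94,0.12,0]
    - [0,0.94,0.12,0]

```text
t: 22.0
ee_pos: [0.5375, -0.0267, 0.3282]
ee_rot: [[-0.008, 0.232, 0.973], [0.004, 0.973, -0.232], [-1.0, 0.002, -0.009]]
ft_force: [-0.1, 0.3, -1.2]
finger_gap: 0.0211
```

Request:
jog_arm:
  series:
    - [0,0.4,0.05,0]
    - [0,0.8,0.1,0]
    - [0,0.94,0.12,0]
    - [0,0.94,0.12,0]
    - [0,0.94,0.12,0]

```text
t: 22.62
ee_pos: [0.5705, 0.0603, 0.3284]
ee_rot: [[-0.009, 0.233, 0.972], [0.003, 0.972, -0.233], [-1.0, 0.001, -0.009]]
ft_force: [-0.1, -0.8, -0.8]
finger_gap: 0.0213
```

```bash
python3 near.py S .0815 pics/10.png
```

```text
[0.57049407 0.06033119 0.32835491] [-0.0577447  -0.77921806 -0.80852193] 0.021292168386392765 [-0.00876531  0.00335405 -0.99995596]
base at [0.5697797  0.06060454 0.2468585 ] tool delta to hole xy [-5.21537949e-06  2.15097573e-03  8.42154045e-04]
```

View pics/10.png

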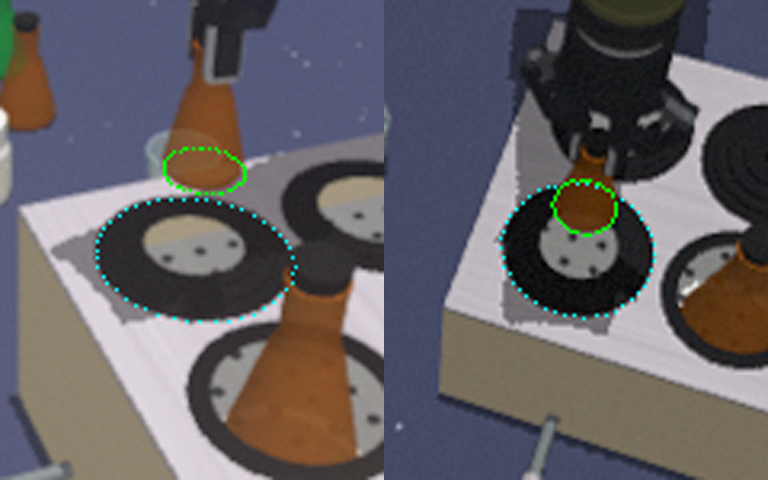

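The small flask hangs straight, with its base on the predicted ring in both views. I'll centre it and lower.

Request:
jog_arm:
  series:
    - [0.1,0.02,0.02,0]
    - [0.25,0.02,0.02,0]
    - [0.4,0.02,0.02,0]
    - [0.45,0.02,0.02,0]
    - [0.45,0.02,0.02,0]

```text
t: 23.35
ee_pos: [0.5723, 0.062, 0.2831]
ee_rot: [[-0.009, 0.233, 0.972], [0.004, 0.972, -0.233], [-1.0, 0.001, -0.01]]
ft_force: [0.2, -0.1, -0.7]
finger_gap: 0.021
```

```bash
python3 near.py S .0815 pics/11.png
```

```text
[0.57230173 0.06199048 0.28308286] [ 0.2357366  -0.14500331 -0.72254789] 0.021031887520098474 [-0.0092502   0.00365508 -0.99995054]
base at [0.57154784 0.06228837 0.20158689] tool delta to hole xy [ 4.91615192e-06  1.01262273e-04 -4.84841662e-04]
```

Request:
jog_arm:
  series:
    - [0.15,0,0,0]
    - [0.3,0,0,0]
    - [0.45,0,0,0]
    - [0.6,0,0,0]
    - [0.7,0,0,0]

```text
t: 24.08
ee_pos: [0.5717, 0.0624, 0.2124]
ee_rot: [[-0.009, 0.233, 0.972], [0.004, 0.972, -0.233], [-1.0, 0.001, -0.01]]
ft_force: [-0.9, 0.1, -0.6]
finger_gap: 0.0212
```

Request:
jog_arm:
  series:
    - [0.02,0,0,0]
    - [0.04,0,0,0]
    - [0.055,0,0,0]
    - [0.07,0,0,0]
    - [0.075,0,0,0]

```text
t: 24.7
ee_pos: [0.5724, 0.0626, 0.2064]
ee_rot: [[-0.007, 0.233, 0.972], [0.004, 0.972, -0.233], [-1.0, 0.002, -0.008]]
ft_force: [-1.6, -0.1, 7.2]
finger_gap: 0.0212
```

Contact at the expected height. I'll release and rise.

Request:
jog_arm:
  series:
    - [0,0,0,0]
    - [0,0,0,0]
    - [0,0,0,0]
    - [0,0,0,0]
    - [0,0,0,0]
  claw: 0

```text
t: 25.32
ee_pos: [0.5723, 0.0625, 0.2062]
ee_rot: [[-0.007, 0.233, 0.972], [0.004, 0.972, -0.233], [-1.0, 0.002, -0.008]]
ft_force: [0.8, 0.5, -0.0]
finger_gap: 0.0854
```

Request:
jog_arm:
  series:
    - [-0.2,0,0,0]
    - [-0.5,0,0,0]
    - [-1,0,0,0]
    - [-1,0,0,0]

```text
t: 25.82
ee_pos: [0.5753, 0.0624, 0.3106]
ee_rot: [[0.001, 0.233, 0.972], [0.005, 0.972, -0.233], [-1.0, 0.005, 0.0]]
ft_force: [0.1, -0.5, -0.3]
finger_gap: 0.0851
```

Request:
jog_arm:
  series:
    - [-0.3,-0.5,-0.3,0]
    - [-0.3,-1,-0.3,0]
    - [-0.3,-1,-0.3,0]
    - [-0.3,-1,-0.3,0]

```text
t: 26.32
ee_pos: [0.5226, -0.028, 0.3393]
ee_rot: [[0.0, 0.234, 0.972], [0.006, 0.972, -0.234], [-1.0, 0.005, -0.001]]
ft_force: [0.3, 1.3, 0.4]
finger_gap: 0.0854
```

```bash
python3 - <<'E'
from m import *
s=bot.read_state(); print(s["ee_pos"],s["ee_rot"])
d=np.array([.466,-.406,.25])-s["ee_pos"]; print(s["ee_rot"].T@d)
a=bot.get_image("scene"); b=bot.get_image("side")
cv2.imwrite("pics/11.png",np.hstack([cv2.resize(a["pixels"][130:280,270:420,::-1],(400,400)),cv2.resize(b["pixels"][150:300,250:400,::-1],(400,400))]))
E
```

```text
[ 0.52257385 -0.02796262  0.33931557] [[ 4.31723047e-04  2.33912941e-01  9.72257450e-01]
 [ 5.54220201e-03  9.72242049e-01 -2.33911697e-01]
 [-9.99984549e-01  5.48943227e-03 -8.76653474e-04]]
[ 0.0871946  -0.38126748  0.03350132]
```

View pics/11.png

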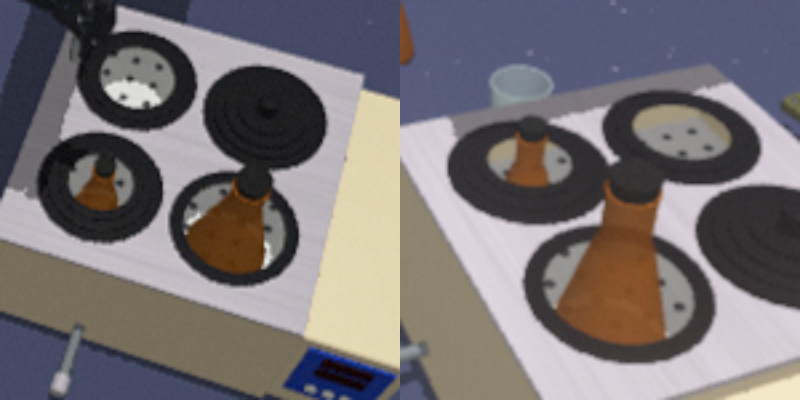

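The large and small flasks both stand upright in their openings. Next is the medium one.

Request:
jog_arm:
  series:
    - [0,-0.95,0.08,0]
    - [0,-0.95,0.08,0]
    - [0,-0.95,0.08,0]

```text
t: 26.8
ee_pos: [0.5087, -0.1222, 0.338]
ee_rot: [[-0.001, 0.234, 0.972], [0.006, 0.972, -0.234], [-1.0, 0.005, -0.002]]
ft_force: [0.2, -0.4, -0.7]
finger_gap: 0.0851
```

Request:
jog_arm:
  series:
    - [0,-0.95,0.08,0]
    - [0,-0.95,0.08,0]
    - [0,-0.95,0.08,0]

```text
t: 27.18
ee_pos: [0.4947, -0.2168, 0.3368]
ee_rot: [[-0.002, 0.235, 0.972], [0.006, 0.972, -0.235], [-1.0, 0.006, -0.003]]
ft_force: [-0.4, 0.3, -0.9]
finger_gap: 0.0855
```

Request:
jog_arm:
  series:
    - [0,-0.95,0.08,0]
    - [0,-0.95,0.08,0]
    - [0,-0.95,0.08,0]

```text
t: 27.55
ee_pos: [0.4808, -0.311, 0.3354]
ee_rot: [[-0.002, 0.236, 0.972], [0.007, 0.972, -0.236], [-1.0, 0.007, -0.004]]
ft_force: [0.5, 0.2, -0.1]
finger_gap: 0.0853
```

Request:
jog_arm:
  series:
    - [0.8,-0.95,0.08,0]
    - [0.8,-0.95,0.08,0]
    - [0.8,-0.95,0.08,0]
    - [0.8,-0.95,0.08,0]

```text
t: 28.05
ee_pos: [0.4671, -0.4027, 0.2551]
ee_rot: [[-0.002, 0.234, 0.972], [0.009, 0.972, -0.234], [-1.0, 0.008, -0.004]]
ft_force: [0.1, -0.1, -0.6]
finger_gap: 0.0851
```

```bash
python3 g.py .466 -.406 .095 .117 pics/12.png
```

```text
[ 0.46706754 -0.40265065  0.25510845] [-0.71421924  0.42138749  0.1439987   1.30044759  0.00543332 -0.47821314] [-0.00176042  0.00871674 -0.99996046]
tool delta [ 0.1710748  -0.00479703  0.00034562]
[254.62552121 176.88650551] [255.35552257 148.53351058]
```

View pics/12.png

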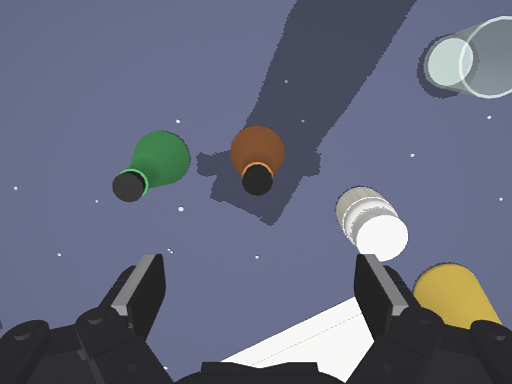

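The medium amber stopper is at (257,179), predicted (255,177), so I'll add a 2 mm correction. The green flask stays clear of the fingers.

Request:
jog_arm:
  series:
    - [0.1,-0.03,0.02,0]
    - [0.5,-0.03,0.02,0]
    - [0.9,-0.03,0.02,0]
    - [1,-0.03,0.02,0]
    - [1,-0.03,0.02,0]

```text
t: 28.72
ee_pos: [0.4689, -0.4051, 0.1563]
ee_rot: [[-0.001, 0.233, 0.973], [0.007, 0.973, -0.233], [-1.0, 0.007, -0.002]]
ft_force: [-0.9, -0.2, 1.0]
finger_gap: 0.0854
```

```bash
python3 g.py .467 -.4045 .095 .117
```

```text
[ 0.46892007 -0.40507621  0.15634548] [-0.71513216  0.4671592  -0.04148608  1.06745109  0.00526173 -0.48033132] [-5.51301459e-04  7.44788389e-03 -9.99972112e-01]
tool delta [ 0.07234912 -0.00032284 -0.00186224]
```

Request:
jog_arm:
  series:
    - [0.3,-0.01,-0.02,0]
    - [0.6,-0.01,-0.02,0]
    - [0.71,-0.01,-0.02,0]
    - [0.71,-0.01,-0.02,0]

```text
t: 29.22
ee_pos: [0.4672, -0.4054, 0.0861]
ee_rot: [[0.0, 0.233, 0.973], [0.007, 0.973, -0.233], [-1.0, 0.007, -0.002]]
ft_force: [0.0, 0.5, -0.1]
finger_gap: 0.0855
```

Request:
jog_arm:
  series:
    - [0,0,0,0]
    - [0,0,0,0]
    - [0,0,0,0]
    - [0,0,0,0]
    - [0,0,0,0]
  claw: 1
  grip_force: 40

```text
t: 29.85
ee_pos: [0.4677, -0.4052, 0.0868]
ee_rot: [[0.001, 0.232, 0.973], [0.007, 0.973, -0.232], [-1.0, 0.007, -0.0]]
ft_force: [1.0, 1.9, 4.3]
finger_gap: 0.0252
```

Request:
jog_arm:
  series:
    - [0,0,0,0]
    - [0,0,0,0]
    - [0,0,0,0]
    - [0,0,0,0]

```text
t: 30.35
ee_pos: [0.4677, -0.4052, 0.0868]
ee_rot: [[0.001, 0.232, 0.973], [0.007, 0.973, -0.232], [-1.0, 0.007, -0.0]]
ft_force: [0.1, 2.6, 1.6]
finger_gap: 0.0252
```

Request:
jog_arm:
  series:
    - [-0.2,0,0,0]
    - [-0.5,0,0,0]
    - [-0.9,0,0,0]
    - [-1,0,0,0]
    - [-1,0,0,0]

```text
t: 30.98
ee_pos: [0.4674, -0.4061, 0.1863]
ee_rot: [[0.001, 0.232, 0.973], [0.007, 0.973, -0.232], [-1.0, 0.007, -0.0]]
ft_force: [-0.3, 0.1, -2.8]
finger_gap: 0.0253
```

Request:
jog_arm:
  series:
    - [-0.4,0,0,0]
    - [-0.8,0,0,0]
    - [-1,0,0,0]
    - [-1,0,0,0]

```text
t: 31.48
ee_pos: [0.4675, -0.4071, 0.2858]
ee_rot: [[0.001, 0.233, 0.973], [0.006, 0.973, -0.233], [-1.0, 0.007, -0.0]]
ft_force: [-0.5, -0.3, -1.7]
finger_gap: 0.0254
```

Request:
jog_arm:
  series:
    - [-0.4,0.4,-0.12,0]
    - [-0.5,0.8,-0.24,0]
    - [-0.5,0.92,-0.29,0]
    - [-0.5,0.92,-0.29,0]

```text
t: 31.98
ee_pos: [0.46, -0.3104, 0.3344]
ee_rot: [[-0.002, 0.231, 0.973], [0.008, 0.973, -0.231], [-1.0, 0.007, -0.003]]
ft_force: [-0.4, -0.8, -2.9]
finger_gap: 0.0256
```

Request:
jog_arm:
  series:
    - [0,0.4,-0.12,0]
    - [0,0.8,-0.24,0]
    - [0,0.92,-0.29,0]
    - [0,0.92,-0.29,0]

```text
t: 32.48
ee_pos: [0.453, -0.2145, 0.3343]
ee_rot: [[-0.003, 0.231, 0.973], [0.007, 0.973, -0.231], [-1.0, 0.007, -0.005]]
ft_force: [0.6, -1.3, -2.2]
finger_gap: 0.0251
```

Request:
jog_arm:
  series:
    - [0,0.4,-0.12,0]
    - [0,0.8,-0.24,0]
    - [0,0.92,-0.29,0]
    - [0,0.92,-0.29,0]

```text
t: 32.98
ee_pos: [0.4464, -0.119, 0.3348]
ee_rot: [[-0.003, 0.231, 0.973], [0.006, 0.973, -0.231], [-1.0, 0.006, -0.005]]
ft_force: [-0.5, -0.1, -2.5]
finger_gap: 0.0251
```

Request:
jog_arm:
  series:
    - [0,0.4,-0.12,0]
    - [0,0.8,-0.24,0]
    - [0,0.92,-0.29,0]
    - [0,0.92,-0.29,0]

```text
t: 33.48
ee_pos: [0.4398, -0.0235, 0.3354]
ee_rot: [[-0.003, 0.231, 0.973], [0.005, 0.973, -0.231], [-1.0, 0.004, -0.004]]
ft_force: [-0.2, -0.4, -2.0]
finger_gap: 0.0251
```

Request:
jog_arm:
  series:
    - [0,0.4,-0.12,0]
    - [0,0.8,-0.24,0]
    - [0,0.92,-0.29,0]
    - [0,0.92,-0.29,0]
    - [0,0.92,-0.29,0]

```text
t: 34.1
ee_pos: [0.4331, 0.0714, 0.3359]
ee_rot: [[-0.003, 0.232, 0.973], [0.004, 0.973, -0.232], [-1.0, 0.004, -0.004]]
ft_force: [-0.1, -1.2, -3.0]
finger_gap: 0.0252
```

```bash
python3 near.py M .0868 pics/13.png
```

```text
[0.4331332  0.07139979 0.33587317] [-0.12696724 -1.18002824 -2.96182485] 0.025185010693631958 [-0.00285022  0.00436282 -0.99998642]
base at [0.4328858  0.07177848 0.24907435] tool delta to hole xy [ 3.15469888e-05  6.09137697e-03 -2.56969591e-03]
```

View pics/13.png

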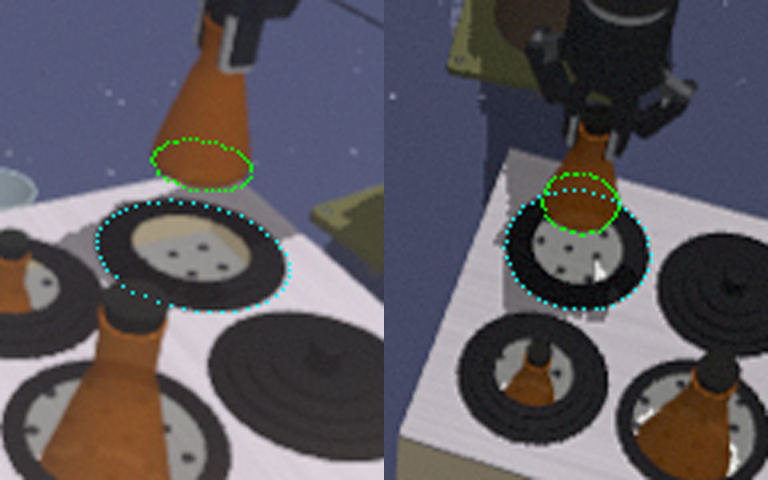

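The medium flask is upright and both overlays fit. I'll correct 6 mm in y and −2 mm in z (tool axes), then lower.

Request:
jog_arm:
  series:
    - [0.0,0.06,-0.02,0]
    - [0.15,0.06,-0.02,0]
    - [0.3,0.06,-0.02,0]
    - [0.45,0.06,-0.02,0]
    - [0.45,0.06,-0.02,0]

```text
t: 34.83
ee_pos: [0.4315, 0.0779, 0.29]
ee_rot: [[-0.005, 0.233, 0.973], [0.004, 0.973, -0.233], [-1.0, 0.003, -0.006]]
ft_force: [0.3, 0.0, -1.4]
finger_gap: 0.0254
```

```bash
python3 near.py M .0868 pics/14.png
```

```text
[0.43153439 0.07785571 0.29004549] [ 0.31907308  0.02829335 -1.36552321] 0.025352353372562836 [-0.00522673  0.00431023 -0.99997705]
base at [0.43108071 0.07822984 0.20324748] tool delta to hole xy [-3.45712468e-06  2.35561552e-04  6.83228509e-04]
```

Request:
jog_arm:
  series:
    - [0.15,0,0.01,0]
    - [0.3,0,0.01,0]
    - [0.45,0,0.01,0]
    - [0.6,0,0.01,0]
    - [0.7,0,0.01,0]

```text
t: 35.55
ee_pos: [0.433, 0.0781, 0.2203]
ee_rot: [[-0.003, 0.233, 0.973], [0.005, 0.973, -0.233], [-1.0, 0.004, -0.004]]
ft_force: [-0.9, 0.2, -1.6]
finger_gap: 0.0256
```

Request:
jog_arm:
  series:
    - [0.02,0,0,0]
    - [0.04,0,0,0]
    - [0.06,0,0,0]
    - [0.08,0,0,0]
    - [0.085,0,0,0]

```text
t: 36.17
ee_pos: [0.433, 0.0781, 0.2118]
ee_rot: [[-0.003, 0.233, 0.973], [0.005, 0.973, -0.233], [-1.0, 0.004, -0.004]]
ft_force: [-0.5, 1.2, -1.7]
finger_gap: 0.025
```

Expected contact was 0.2118 and there is no load yet, so I'll go 2 mm further.

Request:
jog_arm:
  series:
    - [0.01,0,0,0]
    - [0.015,0,0,0]
    - [0.02,0,0,0]
    - [0.02,0,0,0]
    - [0.02,0,0,0]

```text
t: 36.8
ee_pos: [0.4337, 0.0783, 0.2115]
ee_rot: [[-0.0, 0.233, 0.973], [0.005, 0.973, -0.233], [-1.0, 0.005, -0.002]]
ft_force: [-1.5, 0.5, 8.2]
finger_gap: 0.0253
```

Request:
jog_arm:
  series:
    - [0,0,0,0]
    - [0,0,0,0]
    - [0,0,0,0]
    - [0,0,0,0]
    - [0,0,0,0]
  claw: 0

```text
t: 37.42
ee_pos: [0.4337, 0.0783, 0.2114]
ee_rot: [[-0.001, 0.233, 0.973], [0.005, 0.973, -0.233], [-1.0, 0.005, -0.002]]
ft_force: [-0.3, 0.0, 0.4]
finger_gap: 0.0852
```

Request:
jog_arm:
  series:
    - [-0.2,0,0,0]
    - [-0.5,0,0,0]
    - [-1,0,0,0]
    - [-1,0,0,0]

```text
t: 37.92
ee_pos: [0.436, 0.0781, 0.3149]
ee_rot: [[0.007, 0.233, 0.973], [0.006, 0.973, -0.233], [-1.0, 0.008, 0.005]]
ft_force: [0.4, -0.2, -0.9]
finger_gap: 0.0853
```

Request:
jog_arm:
  series:
    - [-0.3,-0.5,-0.3,0]
    - [-0.3,-1,-0.5,0]
    - [-0.3,-1,-0.5,0]
    - [-0.3,-1,-0.5,0]

```text
t: 38.42
ee_pos: [0.364, -0.0077, 0.3433]
ee_rot: [[0.006, 0.233, 0.972], [0.007, 0.972, -0.233], [-1.0, 0.008, 0.005]]
ft_force: [0.1, 0.4, 0.7]
finger_gap: 0.085
```

Request:
jog_arm:
  series:
    - [0,-0.5,0,0]
    - [0,-1,0,0]
    - [0,-1,0,0]
    - [0,-1,0,0]
    - [0,-1,0,0]

```text
t: 39.05
ee_pos: [0.3412, -0.1037, 0.3422]
ee_rot: [[0.006, 0.231, 0.973], [0.007, 0.973, -0.231], [-1.0, 0.009, 0.004]]
ft_force: [0.3, -0.4, 0.1]
finger_gap: 0.0852
```

```bash
python3 - <<'E'
from m import *
s=bot.read_state(); print(s["t"],s["ee_pos"],s["ft_force"])
a=bot.get_image("scene"); b=bot.get_image("side")
H=dict(L=(.5875,.2011),M=(.4318,.0783),S=(.5711,.0625)); out=[]
for im in(a,b):
    p=im["pixels"][:,:,::-1].copy(); big=cv2.resize(p,None,fx=3,fy=3,interpolation=cv2.INTER_CUBIC)
    for k,h in H.items():
        zt=.125+SP[k][2]+.012; r=SP[k][3]
        for q in circ(*h,zt-.012,r+.001): cv2.circle(big,tuple(((proj(im,q)+.5)*3).astype(int)),0,(0,255,0),-1)
    u,v=proj(im,[.52,.13,.2]).astype(int)*3; out.append(big[v-200:v+230,u-195:u+205])
cv2.imwrite("pics/14.png",np.hstack([o[:430,:400] for o in out]))
E
```

```text
39.05 [ 0.34118672 -0.10373574  0.34221919] [ 0.32916179 -0.3560751   0.13940823]
```

View pics/14.png

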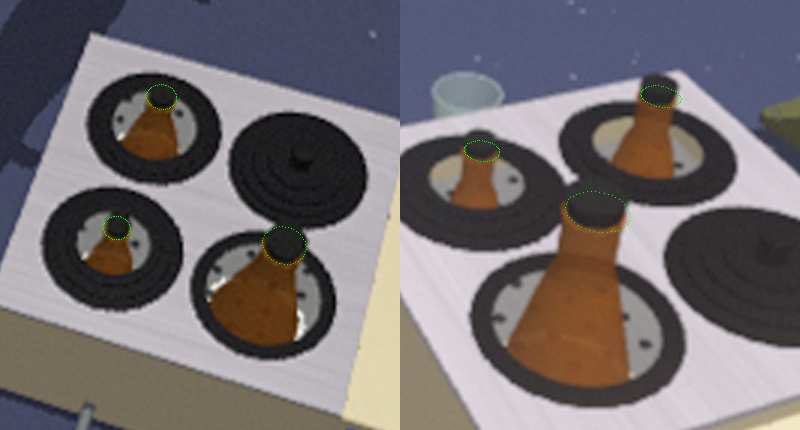

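All three lips lie on the overlays for a centred, upright flask standing on the shelf, to within about 1–2 px. The arm is clear, so I'm handing in.

```bash
python3 -c "
from plant import bot
print(bot.hand_in())"
```

```text
the job is handed in; nothing more can be done
None
```

All three amber flasks are in the bath, each in its own hole, and the job is handed in at about 39 s of the 112 s allowed. The hand-in gives no verdict.

- **Placing:** I gripped each flask by the neck and lowered it until the wrist felt the shelf, at 7–10 N. Contact came within 0.4 mm of the expected height each time, and only then did I release.
- **Last check:** In the final scene and side pictures, all three lips lie within about 1–2 pixels (a few mm) of where a centred, upright flask on the shelf should appear. The arm is clear of everything.
- **Disagreement:** After I placed the large flask, an automatic outline fit gave positions about 8 mm (scene camera) and 45 mm (side camera) off centre. I disregarded it because the bath rim hides part of the flask and the fit quality was poor. The gripper position at release and the final overlay both put the flask near the centre.
- **Not measured:** The jar, the beaker and the look-alikes were never approached, but I did not measure the jar and beaker again at the end.

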